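Bring the toppled glue bottle round and stand it up

ROBOT

A 6-joint arm with a two-finger parallel gripper is mounted at the origin on the work surface. World frame = base frame: x ahead of the robot, y to its left, z up, the work surface at z = 0. Lengths are in mm, angles in rad, forces in N, time in s.
With the tool pointing down it reaches from about 275 to 750 mm from the base axis. Payload 10.2 kg.
Tool frame: the origin (TCP) lies midway between the tips of the shut fingers; the grasp point (between the pads) lies 19 mm behind it (ctrl.grasp_offset is the distance from the TCP to the grasp point, in mm); z points along the fingers, y is the line along which they close (so a half turn about z gives the same grasp; the last joint's range is limited). The gripper opens to 85 mm and grips with 20 to 120 N. Pads are 22 mm wide; open, the fingers measure 114 mm over their backs; the gripper's body (76 mm by 85 mm) begins 54 mm behind the grasp point. The pads swing forward as they close: fully open they stand 13 mm farther back than shut.
Start: joints at [-1.395, 0.313, 1.498, -0, 1.331, -0.223], TCP at [203.852, -483.813, 200.794] pointing down, gripper open.
Joint ranges: [-2.94, 2.94], [-0.97, 2.17], [0.19, 2.56], [-1.23, 4.37], [0.02, 3.11], [-2.88, 2.88]. Speed limits (rad/s): [2.39, 2.39, 3.01, 3.14, 3.14, 3.14].

INTERFACE

Orientations are given as a unit quaternion [w, x, y, z].
In Python, from rig import ctrl, viewer, models gives the robot as it stands. The module is installed in compiled form; this text tells all that it offers.
- The arm moves only by the shell command python3 -m pendant 'ROWS' [OPENING] [FORCE]. ROWS is text: rows parted by semicolons, each of 4 numbers parted by spaces: the shift along the tool's x, y, z in m, then the turn about the tool's z in rad. In form: x y z yaw; .... A call has 1 to 10 rows; each row shifts and turns the commanded pose from where the row before left it, along the tool's axes as they then stand; what a row does not reach is not made up. A row lasts 1/8 s, in which the tool goes at most 62.5 mm and 10.7 degrees, less where a joint would pass 70% of its speed; a pose out of reach is approached as far as the arm can. A call is refused whole if a number of a shift passes 0.0625 or a number of a turn 0.188, either way. A call with a gripper value outside its range is refused whole. OPENING is the opening, from 0 (shut) to 1 (fully open), set as the call begins (- or left out, the last holds). The fingers move at their own pace and stop on an object; FORCE is the grip in N (left out, the last holds). Time passes only in rows, so rows that do not move let the fingers close. It gives the time, the measured TCP pose, the force, the opening and the grip force at its end, in the units of the state.
- ctrl.sense(): the state, without advancing time (a new reading comes with each control period).
- viewer.capture(name): name is "side" or "top" or "wrist"; returns a dict with "color" (420x560x3 uint8, red, green, blue), "vertical_fov" (degrees; the focal length in pixels is half the picture's height over the tangent of half this angle, whatever the lens; pixels are square), "cx", "cy" (the principal point, pixels), "pose" (4x4, takes a point from camera to world coordinates). Camera axes: x right, y down, z forward; pixel columns grow to the right and rows downward; lengths in mm; the calibration is good to about 2 mm. A picture is of the moment at which its call begins. There is no depth.
- ctrl.finish_job(): hands the job in; it is judged then, once.
Trained networks look in the newest picture that a camera, given by its name, has taken for a name from the list of things; names that differ only in an ending like _2 or _b are one class to them, and where a whole thing is asked for, a point or a joint stands for the part that bears it (a point fixed in the world has none). Each returns a list of dicts, best first, with "p" (0 to 1); they miss things now and then, are a little off and sometimes report something else, mostly with a low value. They report only what shows in the picture. A call takes as long as a camera call. They do not tell look-alikes from the thing itself.
- models.boxes_of(camera, query): "at" ([x, y, z] in mm, in world coordinates, good to about 4 mm: the middle of the surface that is visible of it).
The state is a dict: "time_s": time; "joints": joint angles; "dq": joint speeds; "tau": joint torques, N m; "eef_pos": TCP position; "ee_rot": TCP orientation; "force": force on the tool from outside, world axes, zero at the start; "wrist_torque": the same for the moment, N m; "grip_width": opening from 0.0 (shut) to 1.0 (fully open); "grip_force": force on a finger pad.
Only numpy, scipy, OpenCV 4.12 (cv2) and the standard library are available. Lean on these libraries where they do the work, as an engineer would, in place of code of your own. Each camera call takes 0.05 s, during which the arm holds its last target. There are 200 camera calls.

TASK

The glue bottle has toppled outwards in the red bay of the bench carousel. Gently turn the carousel, which has posts to push on, until the red bay is at the red pointer and the spring latch drops into its notch (it does so a little before or after the marks meet, so feel for it), without straining it against the latch; then tip the glue bottle upright in the red bay and let go. Leave the pots standing in their bays and the rest of the bench as it is.

Things in the scene. Friction and masses are not known exactly. Their poses are not given: they have to be found in the camera images.
- stand: Fixed plywood board under the carousel, 370 x 310 x 12 mm. Origin on the carousel's axis at bench height; its -x axis points to the red pointer (front), +x to the rear, where the blue latch bracket is clamped. Placed anew and turned up to 0.3 rad in each run. The bracket covers 125 to 181 mm from the axis, is 34 mm wide, top 62 mm above the bench.
- carousel: The turning wooden disc, radius 148 mm, deck top 32 mm above the bench. Origin on its axis at bench height; z up, -x points out along the red bay, so the marks meet when its x axis lies along the stand's. Turns either way without limit, with a little friction (under 0.15 N m). The middle block, 62 mm square, tops out 137 mm above the bench.
- post (a point): Mid-height of one of four brass push posts on the carousel, 115 mm from its axis, 90 degrees apart, half-way between the bays; this one is at 45 degrees counter-clockwise from the carousel's x axis. Each is 10 mm in diameter and 85 mm tall: top 117 mm, this point 74.5 mm above the bench. Over 28 N on it strains the latch; so does hitting the stop at over 50 mm/s.
- red_mark (a point): End of the red line on the deck in front of the red bay: on the carousel, 140 mm from the axis, 32 mm above the bench.
- pointer (a point): The place on the stand that the red mark comes to: 147 mm from the axis in front, 32 mm above the bench (the red pointer lies just below and outside it). With the latch dropped the red mark may be up to 22 mm to its side.
- red_bay (a point): Centre of the red bay's floor, on the carousel, 67 mm from the axis, 32 mm above the bench; -x points outwards. Four open-topped bays (red, three white) lie 90 degrees apart. Each is inside 44 mm wide and 31 to 103 mm from the axis; side and outer walls 4 mm thick, 60 mm high (top 92 mm above the bench); the inner end is the middle block.
- latch (a joint): Height (m) of the spring pin (8 mm, yellow knob, top 75 to 83 mm above the bench) in the blue bracket, 135 mm from the axis. 0.008: rides on the rim; near 0: dropped in the rim's only notch (11 mm wide); the disc then stops hard. Drops if the rim passes below 0.1 m/s. The bracket is clamped up to 0.15 rad to either side of the rear: the pin drops that far before or after the marks meet.
- glue_mid (a point): Slim white glue bottle, blue cap and band: 28 mm diameter (cap 18), 132 mm long, about 90 g. Point on its axis half-way up; z runs from foot to cap. At the start it leans about 40 degrees outwards in the red bay, foot at the middle block, side on the outer wall, cap overhanging it. Pushed inwards above the wall it tips up about its foot until it stands by the middle block.
- pot_green_mid (a point): Green-capped paint pot, 36 mm diameter, 85 mm tall, standing in a white bay; point on its axis half-way up.
- pot_yellow_mid (a point): Yellow-capped paint pot, as the green one.
- pot_grey_mid (a point): Grey-capped paint pot, as the green one.
- screwdriver_mid (a point): Screwdriver lying on the bench: bystander.
- varnish_mid (a point): Varnish can, 66 mm diameter, 95 mm tall: bystander.
- tray_mid (a point): Blue divided parts tray, 150 x 200 x 35 mm: bystander.
- block_mid (a point): Cork sanding block, 100 x 60 x 35 mm: bystander.
Not all that is in view belongs to the job. Leave any orange or purple look-alike of the part that bears pot_yellow_mid alone.

How it is judged (in metres and radians):
On the way, in this order (a step that is already met when the one before it is completed fails the run):
1. the red bay faces the pointer with the latch dropped in the notch, the bottle still leaning (value of joint latch below 0.003 m and horizontal distance between red_mark and pointer below 0.026 m and angle between glue_mid's own z axis and vertical above 0.4 rad), for 0.2 s.
2. the glue bottle stands upright in the red bay (angle between glue_mid's own z axis and vertical below 0.1 rad and height (world z) of glue_mid below 0.105 m and value of joint latch below 0.003 m), for 0.2 s.
At the end, for the whole second after the job is handed in: The latch is down in the notch (joint below 3 mm) with the red mark at the pointer (within 26 mm of the pointer point); the glue bottle stands on the floor of the red bay within 0.1 rad of upright; the three pots stand in their bays within 0.2 rad of upright (all of step 2 and horizontal distance between red_mark and pointer below 0.026 m and horizontal distance between glue_mid and red_bay below 0.04 m and angle between each of pot_green_mid, pot_yellow_mid, pot_grey_mid's own z axis and vertical below 0.2 rad and height (world z) of each of pot_green_mid, pot_yellow_mid, pot_grey_mid below 0.085 m); the robot touches nothing.
It fails at once if the carousel is strained: the robot presses on it with more than 28 N (contact force between any of the fingers, the arm and carousel above 28 N).
It fails at once if the robot handles the pots (height (world z) of any of pot_green_mid, pot_yellow_mid, pot_grey_mid above 0.1 m).
It fails at once if a bystander on the bench is shifted by more than 30 mm (distance of any of screwdriver_mid, varnish_mid, tray_mid, block_mid from where it was at the start of the episode above 0.03 m).
It also fails if it takes over 61 s, if anything falls off the work surface, if the arm or the gripper's body presses on something with over 40 N, if the wrist force passes 120 N, or if a joint passes its speed limit or range.

## Working session

There is one attempt and no reset: what is moved stays moved. The work goes in short steps, Python scripts to look and compute and a shell command to move; the robot and the scene stay as the last step left them, time stands still between calls to the robot, and variables do not carry over. Pictures are saved under pics/ and viewed, at most 10 in all, crops included, and the job is handed in when it is done.

```bash
mkdir -p pics; cat > h.py <<'E'
from rig import ctrl, viewer, models
import numpy as np, cv2
def cap(n,f=None):
    c=viewer.capture(n)
    if f: cv2.imwrite('pics/'+f,c['color'][:,:,::-1])
    return c
def foc(c): return c['color'].shape[0]/2/np.tan(np.radians(c['vertical_fov'])/2)
def proj(c,p):
    q=np.linalg.inv(c['pose'])@np.append(p,1); f=foc(c)
    return f*q[0]/q[2]+c['cx'],f*q[1]/q[2]+c['cy']
def onz(c,u,v,z):
    f=foc(c); d=c['pose'][:3,:3]@np.array([(u-c['cx'])/f,(v-c['cy'])/f,1]); o=c['pose'][:3,3]
    return o+d*(z-o[2])/d[2]
E
python3 - <<'E'
from h import *
a=cap('top','t0.png');b=cap('side','s0.png')
for cam in('top','side'):
  for q in 'stand carousel post red_mark pointer red_bay latch glue_mid pot_green_mid pot_yellow_mid pot_grey_mid screwdriver_mid varnish_mid tray_mid block_mid'.split():
    try: print(cam,q,[(np.round(d['at']).tolist(),round(d['p'],2)) for d in models.boxes_of(cam,q)[:4]])
    except Exception as e: print(q,e)
s=ctrl.sense();print(s)
E
```

```text
top stand [([565.0, 55.0, 14.0], 0.58)]
top carousel []
top post [([573.0, 52.0, 35.0], 0.66)]
top red_mark [([572.0, 55.0, 30.0], 0.62), ([580.0, 2.0, 120.0], 0.38), ([663.0, -368.0, 97.0], 0.21)]
top pointer [([563.0, 57.0, 13.0], 0.81)]
top red_bay [([571.0, 56.0, 33.0], 0.66)]
top latch []
top glue_mid [([581.0, 140.0, 106.0], 0.93)]
top pot_green_mid [([519.0, 63.0, 112.0], 0.73), ([643.0, 54.0, 117.0], 0.68), ([661.0, -368.0, 95.0], 0.46)]
top pot_yellow_mid [([686.0, -222.0, 86.0], 0.78), ([663.0, -368.0, 95.0], 0.68), ([579.0, 3.0, 115.0], 0.58), ([505.0, -207.0, 85.0], 0.53)]
top pot_grey_mid [([647.0, 54.0, 116.0], 0.64)]
top screwdriver_mid [([571.0, 53.0, 34.0], 0.74), ([582.0, 140.0, 105.0], 0.5)]
top varnish_mid [([662.0, -369.0, 98.0], 0.74), ([673.0, 416.0, 32.0], 0.53)]
top tray_mid [([457.0, 478.0, 4.0], 0.71)]
top block_mid [([676.0, 414.0, 33.0], 0.55)]
side stand [([535.0, -29.0, 13.0], 0.71), ([525.0, 47.0, 112.0], 0.42), ([563.0, 22.0, 28.0], 0.26), ([582.0, 146.0, 118.0], 0.21)]
side carousel [([556.0, 24.0, 34.0], 0.7)]
side post [([562.0, 27.0, 30.0], 0.87)]
[... 700 characters left out ...]
1.6, 'joints': array([-1.39537864e+00,  3.12880820e-01,  1.49769391e+00,  8.86396044e-06,
        1.33101635e+00, -2.23407496e-01]), 'dq': array([ 1.05132175e-03,  2.01304180e-04, -9.31690320e-04, -1.74440424e-04,
        2.80537666e-05,  6.49498841e-04]), 'tau': array([ 1.21741490e-03, -4.12159896e+01, -2.59895021e+01, -1.04031499e-04,
        4.85589790e-04, -1.34850328e-06]), 'eef_pos': array([ 203.86462204, -483.80630229,  200.80629129]), 'ee_rot': array([8.91088983e-07, 9.80183317e-01, 1.98092565e-01, 4.28503718e-06]), 'force': array([0.44754779, 0.42958401, 0.53538365]), 'wrist_torque': array([-0.01814406, -0.01731994,  0.01727911]), 'grip_force': 0.0, 'grip_width': 0.9991093543398291}
```

View pics/t0.png

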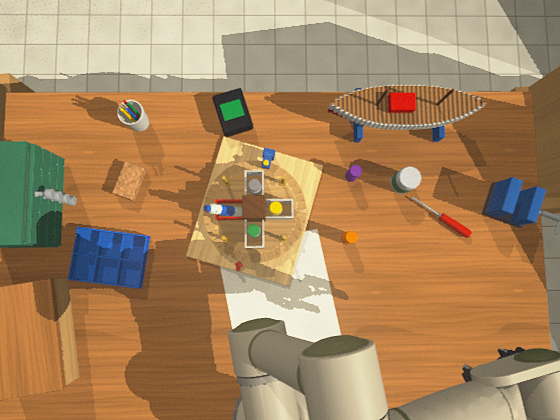

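View pics/s0.png

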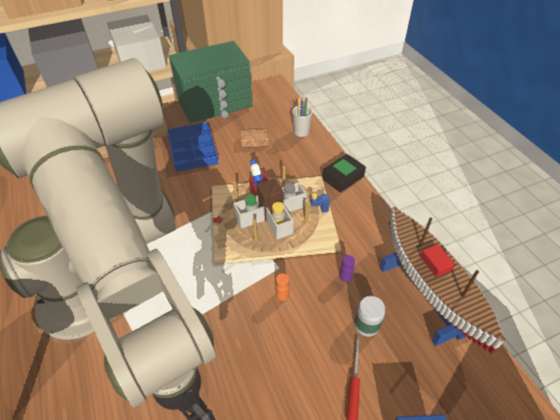

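The top view shows the pointer at (239,266), the blue bracket at (268,157), the red bay with the bottle facing left at (215,210), and the pots in bays at grey (254,186), yellow (276,208) and green (254,231). The orange (350,237) and purple (354,172) pots stand loose on the bench, so they are the look-alikes. The yellow-capped pot in the carousel bay is the real one. Next I enlarge that area and fit the geometry.

```bash
python3 - <<'E'
from h import *
c=cap('top')
im=c['color'][125:290,180:370,::-1]
cv2.imwrite('pics/t1.png',cv2.resize(im,None,fx=4,fy=3.6 if 0 else 3.6,interpolation=cv2.INTER_CUBIC) if 0 else cv2.resize(im,None,fx=3.6,fy=3.6,interpolation=cv2.INTER_CUBIC))
print(foc(c),c['cx'],c['cy'],c['pose'])
E
```

```text
455.79071977593117 279.97314293625425 210.27361252631536 [[-1.19061421e-02 -9.93847949e-01  1.10111302e-01  4.41587238e+02]
 [-9.99563382e-01  8.85131391e-03 -2.81904171e-02  2.00005372e+01]
 [ 2.70423585e-02 -1.10398864e-01 -9.93519402e-01  1.33569474e+03]
 [ 0.00000000e+00  0.00000000e+00  0.00000000e+00  1.00000000e+00]]
```

View pics/t1.png

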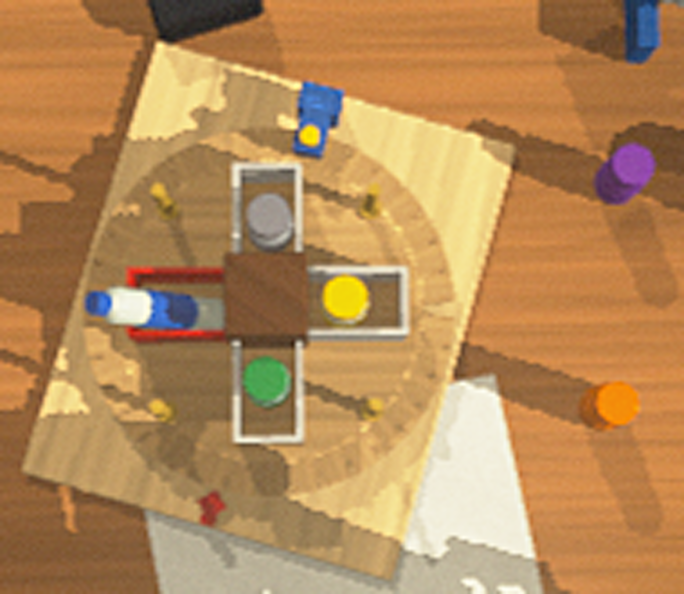

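The crop shows the yellow-capped pot in the right-hand bay at crop (345,297). The purple pot at (625,173) and the orange one at (615,403) stand on the bench and stay untouched. The knob is at (310,135), the pointer at (210,508), and the block corners run from (224,254) to (308,340).

```bash
python3 - <<'E'
from h import *
c=cap('top')
P=lambda u,v,z: onz(c,180+u/3.6,125+v/3.6,z)[:2]
blk=np.array([P(224,254,137),P(307,252,137),P(309,337,137),P(224,342,137)])
print('block',blk.round(),'side',np.linalg.norm(blk-np.roll(blk,1,0),axis=1).round())
posts=np.array([P(155,187,117),P(373,190,117),P(375,400,117),P(156,403,117)])
print('posts',posts.round(1),posts.mean(0))
w=[P(234,165,92),P(301,164,92),P(406,267,92),P(407,336,92),P(302,440,92),P(234,440,92),P(128,338,92),P(129,268,92)]
print('walls',np.round(w),np.mean(w,0))
st=np.array([P(157,42,12),P(514,147,12),P(390,579,12),P(23,470,12)]);
print('stand',st.round(),np.linalg.norm(st-np.roll(st,1,0),axis=1).round(), st.mean(0))
ax=np.array([posts.mean(0),blk.mean(0),np.mean(w,0)]).mean(0)
print('ax',ax)
for n,p in dict(knob=P(310,135,82),pt=P(212,508,28),p0=posts[0],p1=posts[1],p2=posts[2],p3=posts[3]).items():
  d=p-ax; print(n,p.round(),np.linalg.norm(d).round(1),np.degrees(np.arctan2(d[1],d[0])).round(1))
m=lambda i,j:np.degrees(np.arctan2(*((st[i]-st[j])[::-1]))).round(1)
print('stand edges',m(0,3),m(1,2),m(1,0)+90,m(2,3)+90)
E
```

```text
block [[615.  86.]
 [616.  25.]
 [553.  24.]
 [550.  86.]] side [65. 61. 63. 62.]
posts [[668.7 138.3]
 [665.3 -25.5]
 [507.  -25. ]
 [506.5 137.3]] [586.87023723  56.26953147]
walls [[690.  80.]
 [691.  29.]
 [610. -51.]
 [557. -51.]
 [479.  30.]
 [479.  81.]
 [557. 161.]
 [611. 160.]] [584.20459257  54.87191935]
stand [[ 809.  147.]
 [ 720. -146.]
 [ 370.  -39.]
 [ 460.  253.]] [365. 307. 366. 306.] [589.63967405  53.81795434]
ax [584.71886648  55.34111386]
knob [715.  22.] 135.0 -14.5
pt [428. 102.] 163.5 163.6
p0 [669. 138.] 118.0 44.6
p1 [665. -26.] 114.1 -45.1
p2 [507. -25.] 111.7 -134.1
p3 [506. 137.] 113.3 133.7
stand edges -16.9 -17.0 -17.0 -17.099999999999994
```

```bash
python3 -m pendant '0.0445 -0.033 0 0;0.0445 -0.033 0 0;0.0445 -0.033 0 0;0.0445 -0.033 0 0;0.0445 -0.033 0 0;0.0445 -0.033 0 0;0.0445 -0.033 0 0;0.0445 -0.033 0 0;0.0445 -0.033 0 0;0.0445 -0.033 0 0' 0
python3 -m pendant '0 0 0 0.18;0 0 0 0.18;0 0 0 0.18;0 0 0 0.18;0 0 0 0.18;0 0 0 0.18;0 0 0 0.18;0 0 0 0.13;0 0 0 0'
python3 - <<'E'
from h import *
s=ctrl.sense();print(s['time_s'],s['joints'].round(3))
p=s['eef_pos'];q=s['ee_rot'];psi=np.arctan2(2*(q[1]*q[2]+q[0]*q[3]),1-2*(q[2]**2+q[3]**2))
x=np.array([np.cos(psi),np.sin(psi)]);y=np.array([np.sin(psi),-np.cos(psi)])
a=np.radians(213);t=np.array([585+115*np.cos(a),55+115*np.sin(a)])
print(p,np.degrees(psi),t,(t-p[:2])@x,(t-p[:2])@y)
E
```

```text
time_s: 2.95
eef_pos: [486.6, -5.2, 201.0]
ee_rot: [0.0, 0.98, 0.198, 0.0]
force: [-0.2, -1.2, -0.4]
grip_width: 0.002
grip_force: 0.0
time_s: 4.08
eef_pos: [485.8, -6.9, 200.8]
ee_rot: [0.0, 0.88, -0.475, 0.0]
force: [0.5, 0.1, 0.6]
grip_width: 0.004
grip_force: 0.0
4.075 [-0.256  0.226  1.611 -0.     1.304  2.305]
[485.79463913  -6.91926137 200.82088114] -56.72127187839047 [488.55288469  -7.63348903] 2.1105860224442363 -1.9140183746333246
```

```bash
python3 -m pendant '0.001 -0.002 0.04 0;0 0 0.04 0;0 0 0.03 0;0 0 0.005 0;0 0 0 0'; python3 - <<'E'
from h import *
cap('side','s1.png')
im=cv2.imread('pics/s1.png')[110:280,180:380];cv2.imwrite('pics/s1c.png',cv2.resize(im,None,fx=3.5,fy=3.5,interpolation=cv2.INTER_CUBIC))
E
```

```text
time_s: 4.7
eef_pos: [488.5, -6.8, 86.6]
ee_rot: [-0.0, 0.88, -0.475, 0.0]
force: [0.7, -0.2, -0.2]
grip_width: -0.002
grip_force: 0.0
```

View pics/s1c.png

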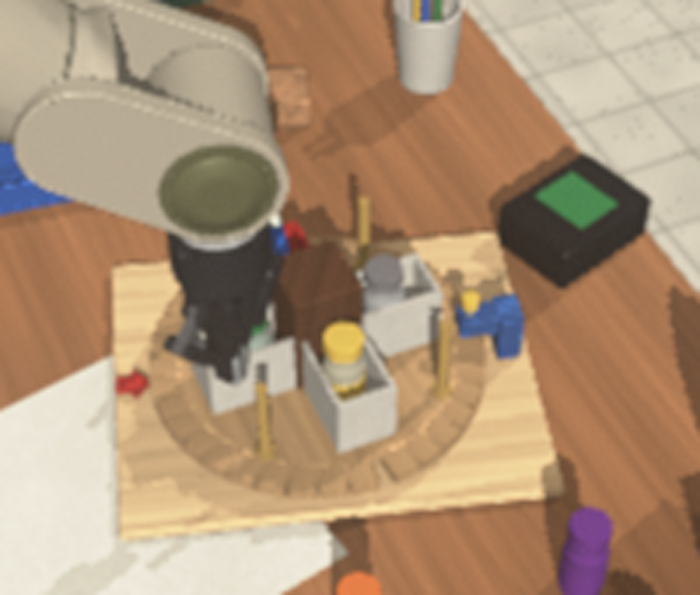

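The finger at crop (235,370) sits just behind the front post at (265,370–450), clear of the green bay. Now I push along the arc.

```bash
python3 -m pendant '0.005 0 0 -0.043;0.005 0 0 -0.043;0.005 0 0 -0.043;0.005 0 0 -0.043;0.005 0 0 -0.043;0.005 0 0 -0.043;0.005 0 0 -0.043;0.005 0 0 -0.043;0.005 0 0 -0.043;0.005 0 0 -0.043'
python3 -m pendant '0.005 0 0 -0.043;0.005 0 0 -0.043;0.005 0 0 -0.043;0.005 0 0 -0.043;0.005 0 0 -0.043;0.005 0 0 -0.043;0.005 0 0 -0.043;0.005 0 0 -0.043;0.005 0 0 -0.043;0.005 0 0 -0.043'
cat > st.py <<'E'
from h import *
s=ctrl.sense();p=s['eef_pos'];q=s['ee_rot'];psi=np.arctan2(2*(q[1]*q[2]+q[0]*q[3]),1-2*(q[2]**2+q[3]**2))
d=p[:2]-[585,55];print(s['time_s'],p.round(1),'r',np.linalg.norm(d),'ang',np.degrees(np.arctan2(d[1],d[0])),'psi',np.degrees(psi),s['force'].round(1))
E
python3 st.py; python3 - <<'E'
from h import *
cap('side','s2.png')
im=cv2.imread('pics/s2.png')[110:280,180:380];cv2.imwrite('pics/s2c.png',cv2.resize(im,None,fx=3.5,fy=3.5,interpolation=cv2.INTER_CUBIC))
E
```

```text
time_s: 6.0
eef_pos: [523.5, -42.5, 87.3]
ee_rot: [0.0, 0.961, -0.276, 0.001]
force: [-0.4, 0.5, -0.1]
grip_width: 0.002
grip_force: 0.0
time_s: 7.25
eef_pos: [569.8, -60.2, 87.3]
ee_rot: [0.0, 0.998, -0.064, 0.001]
force: [0.3, -0.0, -0.8]
grip_width: -0.001
grip_force: 0.0
7.25 [569.8 -60.2  87.3] r 116.22852409030119 ang -97.51208026622955 psi -7.393563004703338 [ 0.3 -0.  -0.8]
```

View pics/s2c.png

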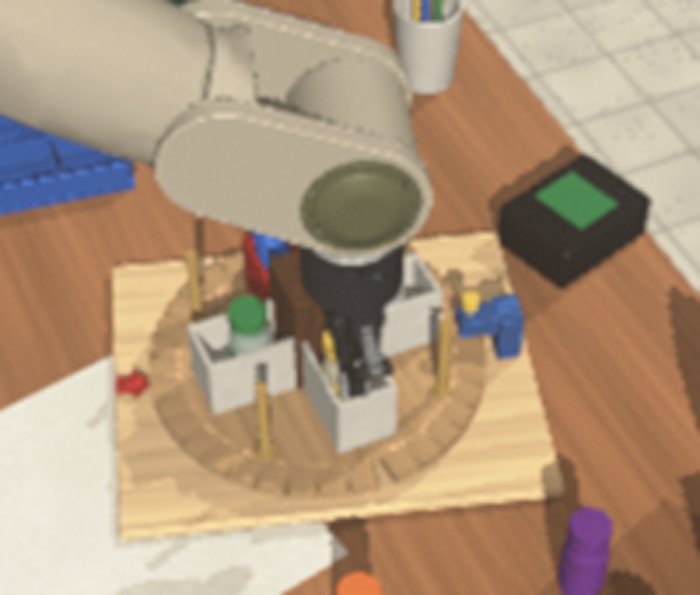

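```bash
python3 - <<'E'
from h import *
c=cap('side');a=cap('top','t2.png')
S=lambda p:[(round((u-180)*3.5),round((v-110)*3.5)) for u,v in [proj(c,p)]]
for n,p in dict(tcp=[569.8,-60.2,87.3],tcp0=[488.5,-6.8,86.6],post2=[504,-26,117],post2b=[504,-26,32],post1=[666,-26,117],wall=[585,-52,92],axis=[585,55,137],ptr=[430,102,28]).items(): print(n,S(p))
im=cv2.imread('pics/t2.png')[125:290,180:370];cv2.imwrite('pics/t2c.png',cv2.resize(im,None,fx=3.6,fy=3.6,interpolation=cv2.INTER_CUBIC))
E
```

```text
tcp [(352, 413)]
tcp0 [(234, 399)]
post2 [(259, 386)]
post2b [(264, 451)]
post1 [(442, 323)]
wall [(365, 397)]
axis [(312, 271)]
ptr [(130, 376)]
```

View pics/t2c.png

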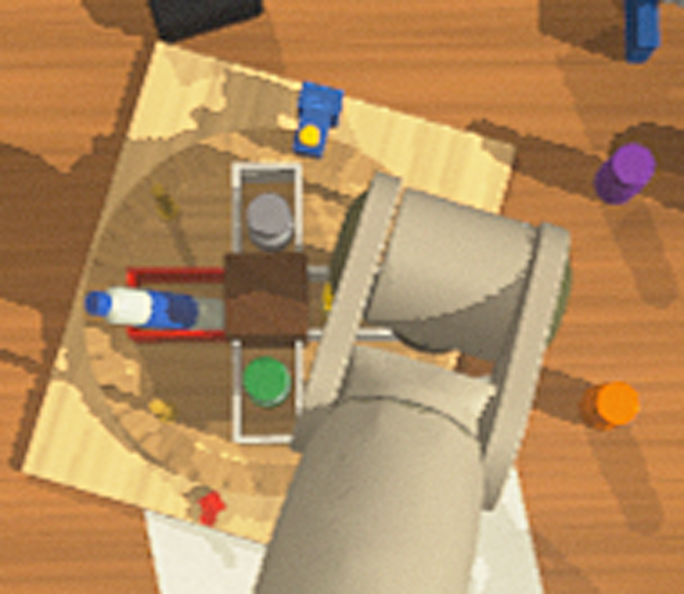

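```bash
python3 - <<'E'
from h import *
c=cap('wrist','w1.png')
s=ctrl.sense();print(s['grip_width'],c['pose'].round(2).tolist())
E
```

```text
-0.001254386767363126 [[-0.13, -0.96, -0.26, 636.98], [-0.99, 0.13, 0.03, -68.67], [-0.0, 0.26, -0.96, 259.21], [0.0, 0.0, 0.0, 1.0]]
```

View pics/w1.png

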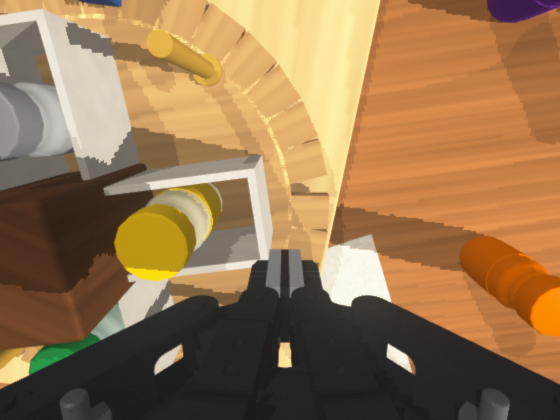

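The wrist view shows shut fingers with tips at about (285,252), beside the yellow bay's outer wall. I triangulate the real tip from the wrist and side views.

```bash
python3 - <<'E'
from h import *
w=cap('wrist');c=cap('side')
s=ctrl.sense();p=s['eef_pos'];print(p)
print('tcp in wrist',proj(w,p),'tip z+30',proj(w,p+[0,0,30]),'side',proj(c,p),proj(c,p+[0,0,30]))
for z in (32,):
  for ang in (-135,-45):
    a=np.radians(ang); print('post',ang,proj(w,[585+115*np.cos(a),55+115*np.sin(a),117]),proj(w,[585+115*np.cos(a),55+115*np.sin(a),32]))
print('wall corners',proj(w,[611,-51,92]),proj(w,[559,-51,92]))
g=c['color'][190:250,260:320];
cv2.imwrite('pics/z.png',cv2.resize(g[:,:,::-1],None,fx=10,fy=10,interpolation=cv2.INTER_CUBIC))
E
```

```text
[568.98909204 -60.0246188   86.28229863]
tcp in wrist (np.float64(285.24308460197255), np.float64(246.3336787141274)) tip z+30 (np.float64(285.35756005400776), np.float64(270.92886283552366)) side (np.float64(280.3253540119982), np.float64(228.39415592388715)) (np.float64(280.28255791334766), np.float64(221.56092460941093))
post -135 (np.float64(235.80878144683084), np.float64(397.6044623085985)) (np.float64(251.49028332756126), np.float64(306.5125424999164))
post -45 (np.float64(163.82865058826138), np.float64(49.22364139008039)) (np.float64(210.39800463607435), np.float64(74.20493544675773))
wall corners (np.float64(255.75584644731606), np.float64(173.21454999212435)) (np.float64(270.78817995332287), np.float64(269.9670415450129))
```

View pics/z.png

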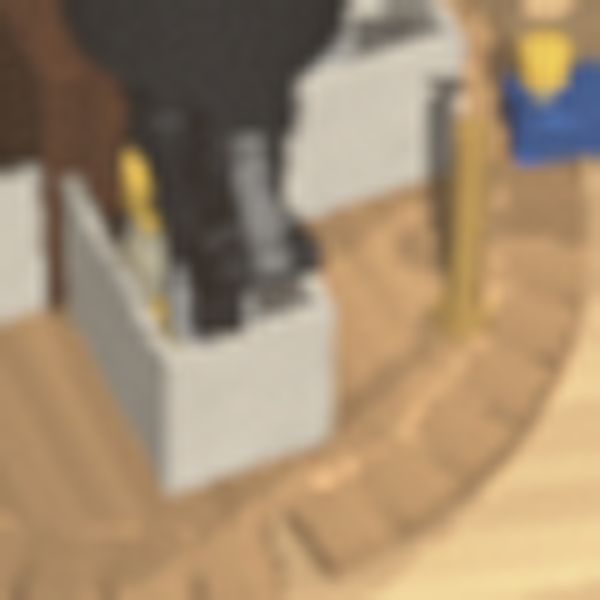

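The tip sits about 22–30 mm higher than the nominal TCP in both the side and wrist views, so the finger passed over the post. I go back along the arc, raised, and come down lower.

```bash
python3 -m pendant '0 0 -0.04 0;-0.018 0 0 0.15;-0.018 0 0 0.15;-0.018 0 0 0.15;-0.018 0 0 0.15;-0.018 0 0 0.15;-0.016 0 0 0.11;0 0 0 0'; python3 st.py; python3 -c "from rig import ctrl;print(ctrl.grasp_offset)"
```

```text
time_s: 8.55
eef_pos: [478.6, -10.4, 126.2]
ee_rot: [-0.0, 0.88, -0.475, 0.0]
force: [-0.4, 0.7, -0.7]
grip_width: 0.0
grip_force: 0.0
8.55 [478.6 -10.4 126.2] r 124.94485789977513 ang -148.4226893715358 psi -56.69485163252398 [-0.4  0.7 -0.7]
18.700000000000003
```

```bash
python3 -m pendant '0.001 -0.0095 0.02 0;0 0 0.025 0;0 0 0.02 0;0 0 0.006 0;0 0 0 0'; python3 st.py;  python3 - <<'E'
from h import *
c=cap('side');s=ctrl.sense();print(proj(c,s['eef_pos']),proj(c,s['eef_pos']+[0,0,30]))
g=c['color'][180:260,210:310];
cv2.imwrite('pics/z2.png',cv2.resize(g[:,:,::-1],None,fx=7,fy=7,interpolation=cv2.INTER_CUBIC))
E
```

```text
time_s: 9.18
eef_pos: [487.7, -6.8, 55.0]
ee_rot: [-0.0, 0.88, -0.475, 0.0]
force: [-0.1, 0.6, 0.4]
grip_width: -0.001
grip_force: 0.0
9.175 [487.7  -6.8  55. ] r 115.30709156839242 ang -147.5693713305646 psi -56.75094967030805 [-0.1  0.6  0.4]
(np.float64(247.27023626717596), np.float64(231.02321988578055)) (np.float64(246.6394100604124), np.float64(224.4224972316747))
```

View pics/z2.png

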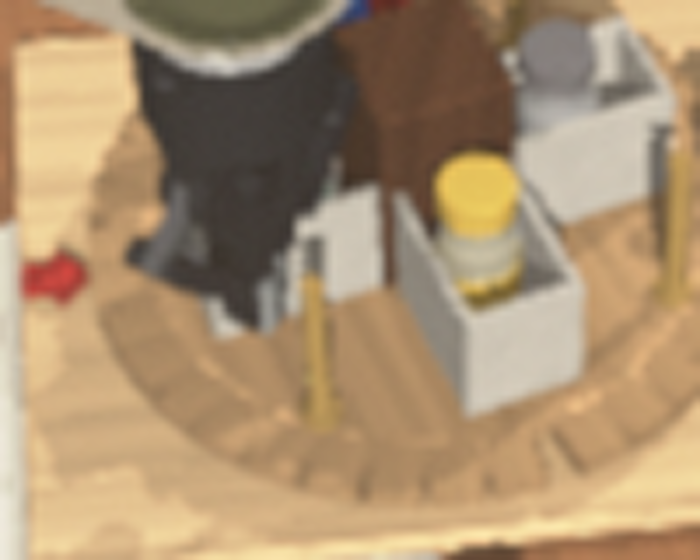

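The finger tip at zoom (255,330) is now well below the post top (315,240), so I push again.

```bash
python3 -m pendant '0.005 0 0 -0.043;0.005 0 0 -0.043;0.005 0 0 -0.043;0.005 0 0 -0.043;0.005 0 0 -0.043;0.005 0 0 -0.043;0.005 0 0 -0.043;0.005 0 0 -0.043'; python3 st.py; python3 - <<'E'
from h import *
cap('top','t3.png')
for q in('pot_green_mid','pot_yellow_mid','glue_mid'): print(q,[(np.round(d['at']).tolist(),round(d['p'],2)) for d in models.boxes_of('top',q)[:4]])
E
```

```text
time_s: 10.22
eef_pos: [514.3, -36.1, 55.7]
ee_rot: [-0.0, 0.948, -0.317, 0.0]
force: [-1.2, 3.3, 1.2]
grip_width: -0.0
grip_force: 1.3
10.225 [514.3 -36.1  55.7] r 115.31590149424055 ang -127.83896160236975 psi -36.96603896387905 [-1.2  3.3  1.2]
pot_green_mid []
pot_yellow_mid [([685.0, -223.0, 86.0], 0.58), ([606.0, -0.0, 119.0], 0.51), ([507.0, -207.0, 86.0], 0.48)]
glue_mid [([559.0, 137.0, 107.0], 0.91)]
```

The carousel turns now: the bottle has gone about 15° counter-clockwise and the finger trails the post by about 8°. About 60° remain.

```bash
python3 -m pendant '0.005 0 0 -0.043;0.005 0 0 -0.043;0.005 0 0 -0.043;0.005 0 0 -0.043;0.005 0 0 -0.043;0.005 0 0 -0.043;0.005 0 0 -0.043;0.005 0 0 -0.043;0.005 0 0 -0.043;0.005 0 0 -0.043'; python3 -m pendant '0.005 0 0 -0.043;0.005 0 0 -0.043;0.005 0 0 -0.043;0.005 0 0 -0.043;0.005 0 0 -0.043;0.005 0 0 -0.043;0.004 0 0 -0.034;0.003 0 0 -0.026'; python3 st.py; python3 - <<'E'
from h import *
c=cap('top','t4.png')
for q in('pot_green_mid','glue_mid','pot_grey_mid'): print(q,[(np.round(d['at']).tolist(),round(d['p'],2)) for d in models.boxes_of('top',q)[:4]])
E
```

```text
time_s: 11.68
eef_pos: [558.3, -58.0, 55.1]
ee_rot: [0.0, 0.994, -0.108, -0.0]
force: [-2.7, 0.9, 1.6]
grip_width: 0.006
grip_force: 1.2
time_s: 12.68
eef_pos: [595.3, -60.9, 55.0]
ee_rot: [0.0, 0.999, 0.051, -0.0]
force: [-2.2, -1.7, 2.0]
grip_width: 0.002
grip_force: 1.1
12.675 [595.3 -60.9  55. ] r 116.38316411840184 ang -84.92707275465126 psi 5.835827976619157 [-2.2 -1.7  2. ]
pot_green_mid []
glue_mid [([509.0, 97.0, 107.0], 0.53)]
pot_grey_mid [([619.0, 106.0, 117.0], 0.53), ([673.0, 414.0, 31.0], 0.49), ([631.0, 27.0, 119.0], 0.4)]
```

```bash
python3 -m pendant '0.004 -0.0001 0 -0.035;0.004 -0.0001 0 -0.035;0.003 0 0 -0.026;0.003 0 0 -0.026;0.003 0 0 -0.026;0.003 0 0 -0.026'; python3 -m pendant '0.002 0 0 -0.0175;0.002 0 0 -0.0175;0.002 0 0 -0.0175'; python3 st.py
```

```text
time_s: 13.62
eef_pos: [615.0, -57.2, 54.7]
ee_rot: [0.0, 0.99, 0.138, -0.0]
force: [-1.2, -2.6, 0.2]
grip_width: 0.001
grip_force: 1.1
time_s: 14.0
eef_pos: [620.7, -55.4, 54.8]
ee_rot: [-0.0, 0.987, 0.163, -0.0]
force: [-1.8, -1.5, -0.7]
grip_width: 0.0
grip_force: 1.0
14.0 [620.7 -55.4  54.8] r 116.01371114486071 ang -72.071888569995 psi 18.818204040932788 [-1.8 -1.5 -0.7]
```

```bash
python3 -m pendant '0.002 0 0 -0.0175;0.002 0 0 -0.0175;0.001 0 0 -0.009'; python3 -m pendant '0.0015 0 0 -0.013;0.0015 0 0 -0.013'; python3 st.py
```

```text
time_s: 14.38
eef_pos: [625.5, -53.7, 54.8]
ee_rot: [-0.0, 0.983, 0.185, 0.0]
force: [-1.9, -2.5, -1.2]
grip_width: 0.001
grip_force: 1.1
time_s: 14.62
eef_pos: [628.3, -52.5, 54.8]
ee_rot: [-0.0, 0.98, 0.198, 0.0]
force: [-0.8, -0.9, -0.1]
grip_width: 0.002
grip_force: 0.5
14.625 [628.3 -52.5  54.8] r 115.9068505499653 ang -68.07333523755847 psi 22.80851429521041 [-0.8 -0.9 -0.1]
```

```bash
python3 -m pendant '0.001 0 0 -0.009;0.001 0 0 -0.009'; python3 st.py
```

```text
time_s: 14.88
eef_pos: [630.2, -51.6, 54.9]
ee_rot: [-0.0, 0.978, 0.206, 0.0]
force: [0.2, 0.2, 0.0]
grip_width: 0.003
grip_force: 0.0
14.875 [630.2 -51.6  54.9] r 115.81461250710906 ang -67.01238204275572 psi 23.834596581882057 [0.2 0.2 0. ]
```

```bash
python3 -m pendant '0.001 0 0 -0.009;0.001 0 0 -0.009'; python3 -m pendant '0.001 0 0 -0.009'; python3 st.py
```

```text
time_s: 15.12
eef_pos: [631.9, -51.0, 54.8]
ee_rot: [-0.0, 0.977, 0.215, 0.0]
force: [-0.9, 0.7, 0.4]
grip_width: -0.001
grip_force: 0.0
time_s: 15.25
eef_pos: [632.8, -50.6, 54.8]
ee_rot: [-0.0, 0.976, 0.22, 0.0]
force: [0.6, 0.4, 0.4]
grip_width: -0.002
grip_force: 0.0
15.25 [632.8 -50.6  54.8] r 115.90265064106839 ang -65.66139894348413 psi 25.375704396170658 [0.6 0.4 0.4]
```

```bash
cat > ang.py <<'E'
from h import *
c=cap('top');im=c['color'].astype(int);m=(im[:,:,0]>110)&(im[:,:,1]<70)&(im[:,:,2]<70)
m[:130]=0;m[290:]=0;m[:,:180]=0;m[:,330:]=0
v,u=np.nonzero(m);p=np.array([onz(c,a,b,88)[:2] for a,b in zip(u,v)])
d=p-[585,55];r=np.hypot(*d.T);k=(r<125)&(r>30)
th=np.arctan2(d[:,1],d[:,0])
print('n',k.sum(),'red mean',p[k].mean(0).round(1),'ang of centroid',np.degrees(np.arctan2(*d[k].mean(0)[::-1])).round(1))
w,V=np.linalg.eigh(np.cov(p[k].T));e=V[:,1];print('pca ang',np.degrees(np.arctan2(e[1],e[0]))%180)
y=(im[:,:,0]>170)&(im[:,:,1]>140)&(im[:,:,2]<60);n,l,stt,cen=cv2.connectedComponentsWithStats(y.astype(np.uint8))
print('yellow',[(cen[i].round(1).tolist(),int(stt[i,4])) for i in range(1,n) if stt[i,4]>4 and 180<cen[i][0]<330])
print('glue',[(np.round(x['at']).tolist(),round(x['p'],2)) for x in models.boxes_of('top','glue_mid')[:2]])
E
python3 ang.py; python3 - <<'E'
from h import *
c=cap('wrist','w2.png')
for d in (-16.5,-14.5,-12,-8):
  a=np.radians(d-45);print(d,np.round(proj(c,[585+115*np.cos(a),55+115*np.sin(a),117])),np.round(proj(c,[585+115*np.cos(a),55+115*np.sin(a),32])))
E
```

```text
n 64 red mean [526.6  86.9] ang of centroid 151.4
pca ang 149.15760003531398
yellow [([265.5, 162.6], 19), ([258.8, 186.1], 99)]
glue [([504.0, 71.0, 107.0], 0.62)]
-16.5 [281. 289.] [282. 219.]
-14.5 [280. 279.] [282. 212.]
-12 [278. 266.] [281. 204.]
-8 [274. 245.] [278. 191.]
```

View pics/w2.png

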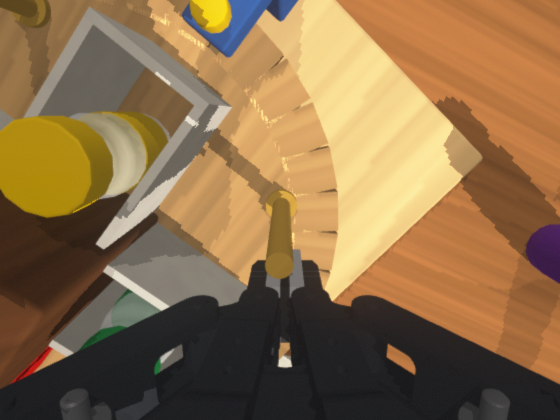

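The wrist view shows the post (top 278,264; base 281,202) just ahead of the finger, which puts the disc near -12 to -14°. I feel on in small steps for the stop.

```bash
python3 -m pendant '0.001 0 0 -0.009;0.001 0 0 -0.009'; python3 -m pendant '0.001 0 0 -0.009;0 0 0 0';python3 st.py
```

```text
time_s: 15.65
eef_pos: [633.9, -50.2, 54.8]
ee_rot: [0.0, 0.974, 0.228, -0.001]
force: [-7.1, -3.6, 3.4]
grip_width: -0.001
grip_force: 3.8
time_s: 15.9
eef_pos: [634.1, -50.2, 54.8]
ee_rot: [0.0, 0.973, 0.233, -0.002]
force: [-8.1, -4.6, 4.4]
grip_width: 0.004
grip_force: 5.1
15.9 [634.1 -50.2  54.8] r 116.0509240550618 ang -64.9844180864143 psi 26.909519424362472 [-8.1 -4.6  4.4]
```

Moving 3 mm further raised the force to about 9 N against 2 N of friction while the post stayed put, so the latch is in. I back off, rise and turn towards the bottle.

```bash
python3 -m pendant '-0.006 0 0 0.009;-0.004 0 0 0;0 0 -0.05 0;0 0 -0.05 0;0 0 -0.05 0;0 0 0 0.18;0 0 0 0.18;0 0 0 0.18;0 0 0 0.16;0 0 0 0'; python3 ang.py; cat > go.py <<'E'
import sys
from h import *
s=ctrl.sense();p=s['eef_pos'];q=s['ee_rot'];psi=np.arctan2(2*(q[1]*q[2]+q[0]*q[3]),1-2*(q[2]**2+q[3]**2))
x=np.array([np.cos(psi),np.sin(psi)]);y=np.array([np.sin(psi),-np.cos(psi)])
a=np.radians(float(sys.argv[1]));t=np.array([585,55])+float(sys.argv[2])*np.array([np.cos(a),np.sin(a)])
print(s['time_s'],p.round(1),'psi',np.degrees(psi),'tool dx,dy',(t-p[:2])@x,(t-p[:2])@y)
E
python3 go.py 168 190
python3 - <<'E'
from h import *
c=cap('wrist')
im=c['color'].astype(int);y=(im[:,:,0]>170)&(im[:,:,1]>140)&(im[:,:,2]<60);n,l,s,cen=cv2.connectedComponentsWithStats(y.astype(np.uint8))
print([(cen[i].round(),int(s[i,4])) for i in range(1,n) if s[i,4]>60])
a=np.radians(-14.5)
for z in (75,83): print(proj(c,[585+135*np.cos(a),55+135*np.sin(a),z]))
E
```

```text
time_s: 17.15
eef_pos: [626.5, -53.8, 204.8]
ee_rot: [-0.0, 0.993, -0.119, 0.0]
force: [0.7, 0.2, -0.4]
grip_width: -0.001
grip_force: 0.0
n 71 red mean [524.6  86.3] ang of centroid 152.6
pca ang 150.66012957915112
yellow [([265.3, 162.9], 21), ([258.6, 186.2], 118), ([219.0, 230.7], 6)]
glue [([503.0, 72.0, 109.0], 0.69)]
17.25 [626.4 -53.8 204.8] psi -13.536476534569708 tool dx,dy -255.68697569603515 -90.956462155566
[(array([172., 109.]), 281), (array([163., 207.]), 1508), (array([481., 275.]), 632)]
(np.float64(174.26933635177062), np.float64(112.38493988335884))
(np.float64(171.2607360911441), np.float64(112.3525236030876))
```

```bash
python3 -m pendant '-0.0427 -0.0152 0 0;-0.0427 -0.0152 0 0;-0.0427 -0.0152 0 0;-0.0427 -0.0152 0 0;-0.0427 -0.0152 0 0;-0.0427 -0.0152 0 0;0 0 0.035 0;0 0 0.035 0;0 0 0.034 0;0 0 0 0'; python3 go.py 168 150; python3 ang.py
```

```text
time_s: 18.55
eef_pos: [398.0, 95.6, 99.6]
ee_rot: [0.0, 0.993, -0.119, -0.002]
force: [1.3, -0.2, 0.6]
grip_width: -0.002
grip_force: 0.0
18.55 [398.   95.6  99.6] psi -13.643680134414677 tool dx,dy 41.326580685421625 -0.30328947312001703
n 103 red mean [520.4  75.7] ang of centroid 162.2
pca ang 7.109220967539102
yellow [([265.3, 162.9], 21), ([231.8, 172.3], 10), ([258.6, 186.2], 117), ([289.4, 185.0], 5)]
glue [([504.0, 71.0, 110.0], 0.88)]
```

```bash
python3 -m pendant '0.01 0 0 0;0.01 0 0 0;0.008 0 0 0;0.006 0 0 0;0.006 0 0 0;0.006 0 0 0;0.006 0 0 0'; python3 -m pendant '0.006 0 0 0;0.006 0 0 0;0.006 0 0 0;0.006 0 0 0'; python3 go.py 168 70; python3 ang.py
```

```text
time_s: 19.52
eef_pos: [450.0, 83.2, 100.8]
ee_rot: [0.0, 0.993, -0.12, -0.0]
force: [-0.3, 0.1, 0.9]
grip_width: 0.002
grip_force: 0.3
time_s: 20.02
eef_pos: [473.5, 77.4, 100.8]
ee_rot: [0.0, 0.993, -0.12, 0.0]
force: [-0.6, -0.3, 1.2]
grip_width: -0.005
grip_force: 0.2
20.025 [473.5  77.4 100.8] psi -13.732539647749324 tool dx,dy 43.68849192321733 -2.5656768346252075
n 28 red mean [549.1  71. ] ang of centroid 156.0
pca ang 83.11450067967752
yellow [([265.2, 162.8], 20), ([232.0, 172.7], 11), ([258.7, 186.1], 118)]
glue []
```

```bash
python3 -m pendant '0.005 -0.0005 0 0;0.005 -0.0005 0 0;0.005 -0.0005 0 0;0.005 -0.0005 0 0;0.005 -0.0005 0 0'; python3 -m pendant '0.004 0 0 0;0.004 0 0 0;0.003 0 0 0'; python3 go.py 168 70; python3 - <<'E'
from h import *
c=cap('side','s5.png');print([(np.round(x['at']).tolist(),round(x['p'],2)) for x in models.boxes_of('side','glue_mid')[:2]])
E
```

```text
time_s: 20.75
eef_pos: [498.3, 74.0, 100.8]
ee_rot: [0.0, 0.993, -0.12, 0.0]
force: [0.4, -0.2, 0.6]
grip_width: 0.001
grip_force: 0.1
time_s: 21.12
eef_pos: [508.9, 71.3, 100.8]
ee_rot: [-0.0, 0.993, -0.12, 0.0]
force: [-0.6, 1.2, 0.3]
grip_width: 0.004
grip_force: 0.0
21.125 [508.9  71.3 100.8] psi -13.737046429324016 tool dx,dy 7.873402573315661 -0.08064490478655002
[([534.0, 51.0, 129.0], 0.74), ([565.0, 10.0, 29.0], 0.42)]
```

```bash
python3 -m pendant '0.002 0 0 0;0.002 0 0 0;0.002 0 0 0'; python3 -m pendant '0.001 0 0 0;0.001 0 0 0;0 0 0 0'; python3 st.py
```

```text
time_s: 21.6
eef_pos: [514.6, 70.0, 100.8]
ee_rot: [-0.0, 0.993, -0.12, 0.0]
force: [-0.5, 1.0, -0.4]
grip_width: 0.001
grip_force: 0.0
time_s: 21.98
eef_pos: [516.4, 69.5, 100.8]
ee_rot: [-0.0, 0.993, -0.12, -0.0]
force: [0.2, -0.6, -0.4]
grip_width: 0.0
grip_force: 0.0
21.975 [516.4  69.5 100.8] r 70.10565720977101 ang 168.0560940390297 psi -13.734974249096375 [ 0.2 -0.6 -0.4]
```

```bash
python3 -m pendant '0.001 0 0 0;0.001 0 0 0;0.001 0 0 0'; python3 -m pendant '0.001 0 0 0;0.001 0 0 0;0 0 0 0'; python3 - <<'E'
from h import *
for n in('wrist','side','top'):
  c=cap(n)
  print(n,[(np.round(x['at']).tolist(),round(x['p'],2)) for x in models.boxes_of(n,'glue_mid')[:2]])
  im=c['color'].astype(int);b=(im[:,:,2]>120)&(im[:,:,0]<70)&(im[:,:,1]<110);k,l,s,cen=cv2.connectedComponentsWithStats(b.astype(np.uint8))
  print('blue',[(cen[i].round().tolist(),int(s[i,4])) for i in range(1,k) if s[i,4]>8][:8])
  for z in (32,98,164): print(z,np.round(proj(c,[585-45*np.cos(np.radians(12)),55+45*np.sin(np.radians(12)),z])))
E
```

```text
time_s: 22.35
eef_pos: [518.4, 69.0, 100.7]
ee_rot: [-0.0, 0.993, -0.12, -0.001]
force: [-9.2, 1.2, 5.4]
grip_width: -0.002
grip_force: 4.2
time_s: 22.72
eef_pos: [518.4, 69.1, 100.7]
ee_rot: [-0.0, 0.993, -0.119, -0.004]
force: [-15.6, 3.7, 10.6]
grip_width: 0.001
grip_force: 8.1
wrist [([545.0, 57.0, 151.0], 0.74)]
blue [([314.0, 189.0], 11), ([292.0, 242.0], 1989), ([1.0, 386.0], 12)]
32 [284. 179.]
98 [284. 203.]
164 [284. 253.]
side [([538.0, 50.0, 130.0], 0.77)]
blue [([8.0, 81.0], 811), ([190.0, 151.0], 1208), ([254.0, 186.0], 18), ([256.0, 202.0], 26), ([390.0, 262.0], 145), ([448.0, 334.0], 228), ([424.0, 418.0], 161)]
32 [255. 214.]
98 [254. 199.]
164 [253. 183.]
top []
blue [([131.0, 112.0], 31), ([359.0, 132.0], 57), ([441.0, 132.0], 53), ([268.0, 155.0], 91), ([512.0, 196.0], 399), ([536.0, 204.0], 320), ([108.0, 258.0], 2961)]
32 [252. 226.]
98 [251. 224.]
164 [250. 222.]
```

The force rose to 15 N with the cap where an upright bottle would have it, so it stands against the block. I back off gently and check.

```bash
python3 -m pendant '-0.002 0 0 0;-0.002 0 0 0;-0.003 0 0 0;-0.006 0 0 0;-0.012 0 0 0;-0.025 0 0 0;-0.04 0 0 0;-0.04 0 0 0;0 0 -0.05 0;0 0 -0.05 0'; python3 - <<'E'
from h import *
s=ctrl.sense();print(s['time_s'],s['eef_pos'].round(),s['force'].round(1))
for n in('wrist','side','top'):
  c=cap(n)
  for q in('glue_mid','pot_green_mid','pot_yellow_mid','pot_grey_mid'):print(n,q,[(np.round(x['at']).tolist(),round(x['p'],2)) for x in models.boxes_of(n,q)[:3]])
  im=c['color'].astype(int);b=(im[:,:,2]>100)&(im[:,:,0]<80)&(im[:,:,1]<110)&(im[:,:,2]>im[:,:,1]+40);k,l,s,cen=cv2.connectedComponentsWithStats(b.astype(np.uint8))
  print('blue',[(cen[i].round().tolist(),int(s[i,4])) for i in range(1,k) if s[i,4]>8])
  for z in (98,164): print(z,np.round(proj(c,[585-45*np.cos(np.radians(12)),55+45*np.sin(np.radians(12)),z])))
  y=(im[:,:,0]>170)&(im[:,:,1]>140)&(im[:,:,2]<60);k,l,s,cen=cv2.connectedComponentsWithStats(y.astype(np.uint8))
  print('yellow',[(cen[i].round(1).tolist(),int(s[i,4])) for i in range(1,k) if s[i,4]>8])
  a=np.radians(-14.5)
  print('knob75/83',[np.round(proj(c,[585+135*np.cos(a),55+135*np.sin(a),z]),1) for z in(75,83)])
E
```

```text
time_s: 24.28
eef_pos: [393.6, 99.5, 202.0]
ee_rot: [0.0, 0.993, -0.119, -0.0]
force: [0.4, -0.4, 0.4]
grip_width: -0.0
grip_force: 0.0
24.275 [394.  99. 202.] [ 0.4 -0.4  0.4]
wrist glue_mid [([529.0, 60.0, 82.0], 0.66), ([509.0, 81.0, 33.0], 0.43)]
wrist pot_green_mid [([450.0, 103.0, 14.0], 0.66)]
wrist pot_yellow_mid [([448.0, 99.0, 16.0], 0.4)]
wrist pot_grey_mid []
blue [([297.0, 5.0], 129), ([21.0, 204.0], 4492)]
98 [284.  -8.]
164 [284. -51.]
yellow [([396.8, 37.9], 111), ([158.5, 38.6], 104)]
knob75/83 [array([ 285.2, -317.1]), array([ 285.2, -332.8])]
side glue_mid [([537.0, 48.0, 131.0], 0.49), ([531.0, -28.0, 12.0], 0.22)]
side pot_green_mid [([570.0, -15.0, 99.0], 0.62)]
side pot_yellow_mid [([686.0, -241.0, 56.0], 0.83), ([644.0, 35.0, 113.0], 0.7), ([499.0, -221.0, 57.0], 0.61)]
side pot_grey_mid [([604.0, 114.0, 113.0], 0.64), ([660.0, -392.0, 85.0], 0.21), ([565.0, 22.0, 27.0], 0.2)]
blue [([556.0, 17.0], 10), ([471.0, 51.0], 11), ([473.0, 56.0], 32), ([518.0, 77.0], 12), ([521.0, 91.0], 93), ([529.0, 94.0], 13), ([178.0, 154.0], 370), ([206.0, 153.0], 313), ([254.0, 186.0], 27), ([322.0, 203.0], 123), ([255.0, 202.0], 41), ([390.0, 262.0], 153), ([448.0, 334.0], 266), ([423.0, 418.0], 172)]
98 [254. 199.]
164 [253. 183.]
yellow []
knob75/83 [array([313.6, 196.3]), array([313.7, 194.5])]
top glue_mid [([537.0, 60.0, 148.0], 0.47)]
top pot_green_mid []
top pot_yellow_mid [([637.0, 49.0, 120.0], 0.56), ([688.0, -221.0, 87.0], 0.56), ([507.0, -210.0, 84.0], 0.53)]
top pot_grey_mid [([598.0, 115.0, 117.0], 0.43)]
blue [([131.0, 112.0], 31), ([359.0, 132.0], 61), ([441.0, 132.0], 57), ([268.0, 156.0], 113), ([512.0, 195.0], 415), ([536.0, 204.0], 328), ([251.0, 222.0], 17), ([108.0, 258.0], 3378)]
98 [251. 224.]
164 [250. 222.]
yellow [([125.6, 112.8], 33), ([265.2, 162.8], 20), ([258.6, 186.1], 117)]
knob75/83 [array([266.3, 162.9]), array([266.3, 162.3])]
```

```bash
python3 -c "
from rig import ctrl
print(ctrl.finish_job())"
```

```text
the job is handed in; nothing more can be done
None
```

I handed the job in at about 25 s: the carousel appears latched with the red bay at the pointer, and the glue bottle stands upright in the bay; hand-in returned no verdict, and the latch drop was felt as a hard stop (about 9 N), not seen.

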